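# Unlatch and slide open a filter cover

### The arm

A 6-joint arm with a two-finger parallel gripper is mounted at the origin on a cart in front of the work surface, level with it; the furniture and walls round the work are solid. World frame = base frame: x ahead of the robot, y to its left, z up, the work surface at z = 0. Lengths are in mm, angles in rad, forces in N, time in s.
With the tool pointing down it reaches from about 350 to 775 mm from the base axis. Payload 7.3 kg.
Tool frame: the origin (TCP) lies at the very end of the fingers, on their centre line; the grasp point (between the pads) lies 19 mm behind it (bot.grip_point_offset is the distance from the TCP to the grasp point, in mm); z points along the fingers, y is the line along which they close (so a half turn about z gives the same grasp; the last joint's range is limited). The gripper opens to 92 mm and grips with 3 to 60 N. Pads are 19 mm wide; open, the fingers measure 130 mm over their backs; the gripper's body (75 mm by 190 mm) begins 47 mm behind the grasp point.
Start: joints at [-1.348, 0.342, 1.524, -0, 1.275, -0.146], TCP at [189.284, -489.711, 226.741] pointing down, gripper open.
Joint ranges: [-2.53, 2.53], [-0.77, 2.02], [0.04, 2.7], [-1, 4.14], [0.28, 2.66], [-3.11, 3.11]. Speed limits (rad/s): [2.57, 2.57, 3.14, 3.14, 3.14, 3.14].

### API

Orientations are given as [roll, pitch, yaw] about the fixed x, y, z axes, in that order (R = Rz(yaw) Ry(pitch) Rx(roll)).
In Python, from plant import bot gives the robot as it stands. The module is installed in compiled form; this text tells all that it offers.
- The arm moves only by the shell command python3 -m jog 'ROWS' [OPENING]. ROWS is JSON, a list of rows, each a list of 6 numbers: the shift along the tool's x, y, z in mm, then the turn, a rotation vector about the tool's x, y, z in rad. In form: [[dx, dy, dz, rx, ry, rz], ...]. A call has 1 to 12 rows; each row shifts and turns the commanded pose from where the row before left it, along the tool's axes as they then stand; what a row does not reach is not made up. A row lasts 1/10 s, in which the tool goes at most 50 mm and 8.59 degrees, less where a joint would pass 70% of its speed; a pose out of reach is approached as far as the arm can. A call with a gripper value outside its range is refused whole. OPENING is the opening in per cent of the stroke, from 0 (shut) to 100 (fully open), set as the call begins (- or left out, the last holds). The fingers move at their own pace and stop on an object; the grip force is fixed at half the most. Time passes only in rows, so rows that do not move let the fingers close. It gives the time, the measured TCP pose, the force, the opening and the grip force at its end, in the units of the state.
- bot.get_obs(): the state, without advancing time (a new reading comes with each control period).
- bot.capture(name): name is "side" or "top"; returns the picture (384x512x3 uint8, red, green, blue); there is no depth.
- bot.camera_model(name): a dict with "fx", "fy", "cx", "cy" (pixels), "position" and "orientation" of the camera in the world. Camera axes: x right, y down, z forward; pixel columns grow to the right and rows downward; lengths in mm; the calibration is good to about 2 mm. A picture is of the moment at which its call begins. camera_model takes no time and is no camera call.
- bot.close_job(): hands the job in; it is judged then, once.
Trained networks look in the newest picture that a camera, given by its name, has taken for a name from the list of things; names that differ only in an ending like _2 or _b are one class to them, and where a whole thing is asked for, a point or a joint stands for the part that bears it (a point fixed in the world has none). Each returns a list of dicts, best first, with "p" (0 to 1); they miss things now and then, are a little off and sometimes report something else, mostly with a low value. They report only what shows in the picture. A call takes as long as a camera call. They do not tell look-alikes from the thing itself.
- bot.outline_of(target, camera): "mask" (384x512 bool, what is visible of it) and "pixel" ([column, row] in pixels, amid what is visible of it).
The state is a dict: "time": time; "joint_positions": joint angles; "dq": joint speeds; "tau": joint torques, N m; "tool_pos": TCP position; "tcp_rot": TCP orientation; "contact_force": force on the tool from outside, world axes, zero at the start; "moment": the same for the moment, N m; "grip_width": finger opening in mm; "finger_force": force on a finger pad.
Only numpy, scipy, OpenCV 4.12 (cv2) and the standard library are available. Lean on these libraries where they do the work, as an engineer would, in place of code of your own. Each camera call takes 0.05 s, during which the arm holds its last target. There are 200 camera calls.

### The job

The twin filter box on the bench has two sliding covers, each held on its seat by a yellow snap tab. With the fingertips only, press the tab in front of the orange cover fully in, then push the orange cover straight along its guides, off its seat and over the pressed tab, until it rests up against the end stop and its filter lies open. Do not grasp or lift anything, leave the blue cover latched as it is, and do not disturb the other things on the bench.

Things in the scene. Friction and masses are not known exactly. Their poses are not given: they have to be found in the camera images.
- filter_box: grey filter box with two bays side by side, 200 x 164 mm, deck top 45 mm high, fixed. Origin: on the bench below the middle between the two yellow tabs; z up; +x is the way the covers slide open, from the end with the small round gauge (x = -112 mm) to the end with two brass hose barbs (x = +88); +y is left of that. Bay centre lines at y = +39.5 and -39.5 mm, 73 mm wide between guides 8 mm high
- end_stop (a point): deck level, at the near face of the aluminium bar, 8 mm high, that closes both bays at x = +82 mm of the filter box; a cover against it has its centre at x = +42 mm, some 102 mm from its seat
- seat_left (a point): centre of the left (+y) bay's seat with its round white filter, at deck level: a latched cover's centre lies here (x = -60, y = +39.5 mm of the filter box). Behind the seat two corner back stops, 5 mm high, leave the cover's rear face free above them
- seat_right (a point): the same for the right (-y) bay, y = -39.5 mm
- orange_cover: orange filter cover, 80 (x) x 70 (y) x 20 mm high, about 0.12 kg, loose on the deck on two low runners; starts seated in the left or the right bay. Origin: centre of its underside, at deck height; axes as the filter box's. Its rear face (x = -40 mm, 4 to 20 mm above the deck) is free to push. Between the runners it clears the deck by 4 mm and so passes over a pressed tab; a raised tab, 2 mm ahead, stops it
- blue_cover: blue sliding filter cover, the same shape as the orange one, on the seat of the other bay; must stay there
- tab_left (a joint): travel of the yellow snap tab of the left (+y) bay, m: 0 = out (14 mm above the deck, blocks the cover), 0.013 = fully in (1 mm above the deck). It goes straight down against a steady 4 N or so, then meets its stop, and stays where it is left; from about 0.0105 on the cover passes over it
- tab_right (a joint): the same for the tab of the right (-y) bay
- tab_left_top (a point): centre of the top face of the yellow tab of the left bay; its top face is 36 mm along the box's x by 30 mm along y
- tab_right_top (a point): centre of the top face of the yellow tab of the right bay; its top face is 36 mm along the box's x by 30 mm along y
- tip_box: bystander: whitish pipette-tip box, 90 x 124 x 83 mm; origin at the centre of its underside
- kit_box: bystander: small white kit carton, 66 x 90 x 45 mm; origin at the centre of its underside
- dye_bottle: bystander: small white bottle with a yellow cap, 42 mm across, 84 mm high; origin at the centre of its underside
- amber_bottle: bystander: brown glass bottle with a black cap, 48 mm across, 96 mm high; origin at the centre of its underside
- tube_15: bystander: lying clear tube with a blue cap, 119 mm long, 20 mm thick; origin at its underside
Mind the look-alikes: they are no part of the job. Several things have the shape of the orange_cover; the one meant has the colours described above. Several things have the shape of the blue_cover; the one meant has the colours described above.

How it is judged (in metres and radians):
On the way, in this order (a step that is already met when the one before it is completed fails the run):
1. the tab in front of the orange cover is pressed in (at least 10.5 mm) while the cover is still on its seat (x of orange_cover in the frame of filter_box between -0.067 and -0.053 m and z of orange_cover in the frame of filter_box below 0.049 m and angle between orange_cover's own z axis and vertical below 0.06 rad and ((y of orange_cover in the frame of filter_box above 0 m and value of joint tab_left above 0.0105 m) or (not (y of orange_cover in the frame of filter_box above 0 m) and value of joint tab_right above 0.0105 m))), for 0.1 s.
2. the orange cover has been pushed off its seat (centre at least 80 mm along) (x of orange_cover in the frame of filter_box above 0.02 m), for 0.1 s.
At the end, for the whole second after the job is handed in: The orange cover lies flat and still in its bay on the landing, within 12 mm of the end stop, its own tab pressed in at least 9.5 mm; the blue cover is flat on its seat (within 7 mm) with its tab out (pressed less than 5 mm) (x of orange_cover in the frame of filter_box between 0.03 and 0.046 m and z of orange_cover in the frame of filter_box between 0.041 and 0.049 m and angle between each of orange_cover, blue_cover's own z axis and vertical below 0.06 rad and linear speed of orange_cover below 0.01 m/s and x of blue_cover in the frame of filter_box between -0.067 and -0.053 m and z of blue_cover in the frame of filter_box below 0.049 m and ((y of orange_cover in the frame of filter_box above 0 m and value of joint tab_left above 0.0095 m and value of joint tab_right below 0.005 m) or (not (y of orange_cover in the frame of filter_box above 0 m) and value of joint tab_right above 0.0095 m and value of joint tab_left below 0.005 m))); the robot touches nothing.
It fails at once if a cover is lifted or tipped: more than 10 mm above the deck, or tilted more than 0.2 rad (z of any of orange_cover, blue_cover in the frame of filter_box above 0.055 m or angle between any of orange_cover, blue_cover's own z axis and vertical above 0.2 rad).
It fails at once if the blue cover is pushed off its place or its own tab is pressed in (more than 5 mm) (x of blue_cover in the frame of filter_box above -0.053 m or x of blue_cover in the frame of filter_box below -0.067 m or ((y of orange_cover in the frame of filter_box above 0 m and value of joint tab_right above 0.005 m) or (not (y of orange_cover in the frame of filter_box above 0 m) and value of joint tab_left above 0.005 m))).
It fails at once if a bystander is disturbed (moved more than 20 mm) (distance of any of tip_box, kit_box, dye_bottle, amber_bottle, tube_15 from where it was at the start of the episode above 0.02 m).
It also fails if it takes over 40 s, if anything falls off the work surface, if the arm or the gripper's body presses on something with over 40 N, if the wrist force passes 120 N, or if a joint passes its speed limit or range.

## Working session

There is one attempt and no reset: what is moved stays moved. The work goes in short steps, Python scripts to look and compute and a shell command to move; the robot and the scene stay as the last step left them, time stands still between calls to the robot, and variables do not carry over. Pictures are saved under pics/ and viewed, at most 10 in all, crops included, and the job is handed in when it is done.

```bash
mkdir -p pics
python3 - <<'E'
from plant import bot
import cv2
for n in("top","side"):
    im=bot.capture(n); cv2.imwrite(f"pics/{n}0.png",im[:,:,::-1]); print(n,bot.camera_model(n))
o=bot.get_obs();print(o["time"],o["tool_pos"],o["tcp_rot"],o["grip_width"],o["contact_force"])
E
```

```text
top {'fx': 371.0162072657513, 'fy': 371.0162072657513, 'cx': 258.67234582392643, 'cy': 194.15017946792454, 'position': array([ 339.75634994, -151.77441128, 1001.77100622]), 'orientation': array([-2.96088353,  0.01246942, -1.55364266])}
side {'fx': 432.573889463974, 'fy': 432.573889463974, 'cx': 252.61265869254424, 'cy': 190.99156420327068, 'position': array([-54.5640926 , 963.46005119, 869.14276771]), 'orientation': array([-2.12610971, -0.00453543, -2.66272534])}
0.1 [ 189.20732383 -489.34398763  226.11245662] [-3.14022650e+00 -2.20723759e-04  3.68802438e-01] 92.00356380137174 [-0.47706681 -0.59455974  0.07853631]
```

View pics/top0.png

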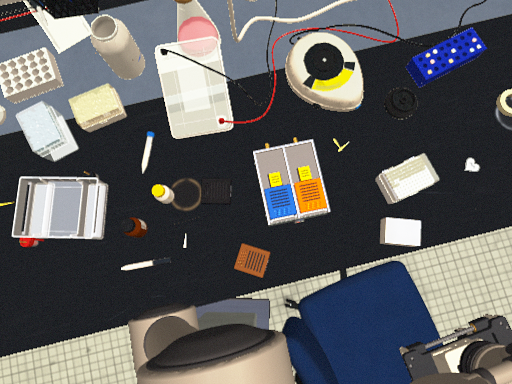

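View pics/side0.png

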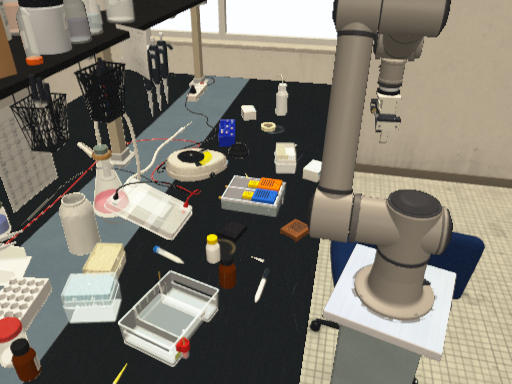

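Run:
```python
from plant import bot
import cv2,numpy as np
a=cv2.imread("pics/top0.png")[130:235,240:345]; b=cv2.imread("pics/side0.png")[165:225,210:300]
a=cv2.resize(a,(500,500),interpolation=cv2.INTER_CUBIC); b=cv2.resize(b,None,fx=5,fy=5,interpolation=cv2.INTER_CUBIC)
c=np.zeros((500,800,3),np.uint8); c[:,:500]=a
cv2.imwrite("pics/z.png",a); cv2.imwrite("pics/zs.png",b)
for cam in("top","side"):
  bot.capture(cam)
  for t in("filter_box","orange_cover","tab_left_top"):
    for d in bot.outline_of(t,cam):
      m=d["mask"]; print(cam,t,round(d["p"],2),np.round(d["pixel"],1),m.sum(), np.round(np.argwhere(m).mean(0)[::-1],1))
      if t=="filter_box": np.save(f"m_{cam}.npy",m) if d["p"]>.5 else 0
```

```text
top filter_box 0.92 [288.3 171.1] 3148 [287.8 174.2]
top orange_cover 0.85 [252.3 258.9] 849 [251.6 260.5]
top orange_cover 0.71 [310.5 198.3] 829 [309.9 195.6]
top tab_left_top 0.65 [274.4 179.4] 159 [275.  179.4]
side filter_box 0.59 [244.3 199.9] 1455 [248.  196.7]
side orange_cover 0.85 [296.9 230.1] 401 [294.7 228.9]
side orange_cover 0.66 [268.1 183.6] 235 [268.9 183.4]
```

View pics/z.png

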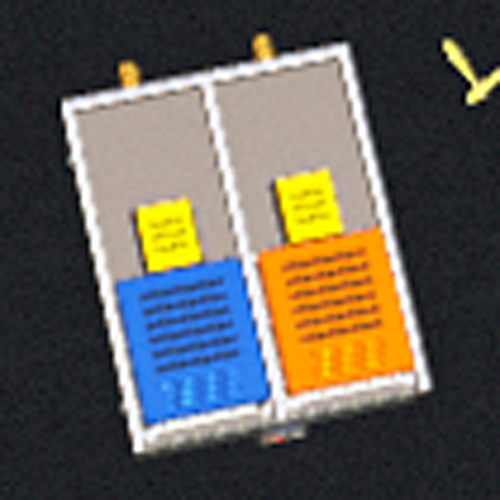

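View pics/zs.png

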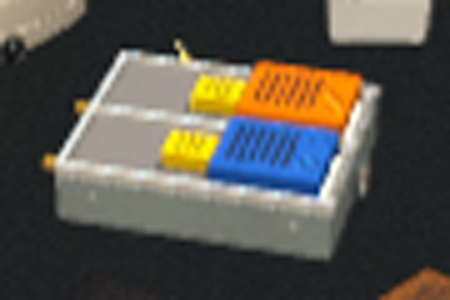

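```bash
cat > h.py <<'E'
import numpy as np
from scipy.spatial.transform import Rotation as R
from plant import bot
def proj(cam,P):
    m=bot.camera_model(cam); c=(np.asarray(P,float)-m["position"])@R.from_euler("xyz",m["orientation"]).as_matrix()
    return np.c_[m["fx"]*c[:,0]/c[:,2]+m["cx"],m["fy"]*c[:,1]/c[:,2]+m["cy"]]
def b2w(p,P):
    P=np.asarray(P,float); c,s=np.cos(p[2]),np.sin(p[2])
    return np.c_[p[0]+c*P[:,0]-s*P[:,1],p[1]+s*P[:,0]+c*P[:,1],P[:,2]]
E
python3 - <<'E'
from h import *
import cv2
from scipy.optimize import least_squares
T=[];Z=[]
def cov(y,px): 
    for (a,b),q in zip([(-20,35),(-20,-35),(-100,-35),(-100,35)],px): T.append((a,y+b,65));Z.append(q)
cov(-39.5,[(255,250),(372,230),(415,372),(285,395)])
cov(39.5,[(118,282),(240,258),(272,403),(145,428)])
for (a,b),q in zip([(18,15),(18,-15)],[(137,208),(188,200)]): T.append((a,39.5+b,59));Z.append(q)
for (a,b),q in zip([(18,15),(18,-15)],[(276,180),(328,171)]): T.append((a,-39.5+b,59));Z.append(q)
T+=[(88,82,53),(88,-82,53)];Z+=[(63,100),(348,43)]
Z=np.array(Z)*105/500+[240,130]-.4
S=[(-20,-4.5,65),(-100,-4.5,65),(-20,74.5,65),(-100,4.5,65)]; 
f=lambda p:(proj("top",b2w(p,T))-Z).ravel()
r=least_squares(f,[450,-230,.1],loss="soft_l1",x_scale=[100,100,1]); print(r.x); print(np.round(r.fun.reshape(-1,2),1).tolist())
p=r.x
im=cv2.imread("pics/side0.png");k=5
E=[]
big=cv2.resize(im[165:225,210:300],None,fx=8,fy=8,interpolation=cv2.INTER_CUBIC)
bt=cv2.resize(cv2.imread("pics/top0.png")[130:235,240:345],None,fx=4.5,fy=4.5,interpolation=cv2.INTER_CUBIC)
def rect(x0,x1,y0,y1,z): return [(x0,y0,z),(x1,y0,z),(x1,y1,z),(x0,y1,z)]
for rc in [rect(-112,88,-82,82,0),rect(-112,88,-82,82,53),rect(-100,-20,-74.5,-4.5,65),rect(-100,-20,4.5,74.5,65),rect(-18,18,24.5,54.5,59),rect(-18,18,-54.5,-24.5,59)]:
    for cam,B,o,s in(("side",big,(210,165),8),("top",bt,(240,130),4.5)):
        q=(proj(cam,b2w(p,rc))+.5-o)*s; cv2.polylines(B,[q.astype(np.int32)],True,(0,0,0) if cam=="top" else (255,0,255),1)
c=np.zeros((600,720,3),np.uint8)
cv2.imwrite("pics/ov.png",big)
E
```

```text
[ 5.60618319e+02 -2.17334725e+02  2.14256860e-01]
[[0.2, 0.6], [2.1, -0.5], [0.2, -0.2], [0.6, 0.3], [-1.1, -0.2], [-0.1, -0.4], [-0.2, -0.6], [-0.5, -0.5], [-0.5, 0.3], [0.1, -0.2], [-0.0, 0.4], [0.3, 0.0], [-0.4, 0.4], [0.1, 0.6]]
```

View pics/ov.png

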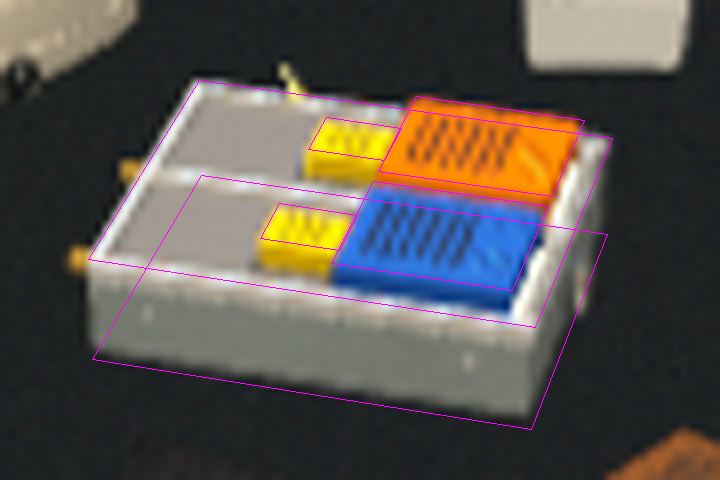

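```bash
cat >> h.py <<'E'
P=[560.62,-217.33,.21426]
def st():
    o=bot.get_obs(); t=o["tool_pos"]; c,s=np.cos(P[2]),np.sin(P[2]); d=t[:2]-P[:2]
    print("t",o["time"],"box xy",np.round([c*d[0]+s*d[1],-s*d[0]+c*d[1]],1),"z",round(t[2],1),"rot-yaw",np.round(o["tcp_rot"]-[0,0,P[2]],3),"F",np.round(o["contact_force"],1),"w",round(o["grip_width"],1))
E
python3 -m jog '[[0,0,0,0,0,0.0775],[0,0,0,0,0,0.0775],[40,-14,0,0,0,0],[45,-15,0,0,0,0],[45,-15,0,0,0,0],[45,-15,0,0,0,0],[45,-15,0,0,0,0],[45,-15,0,0,0,0],[45,-15,0,0,0,0],[45,-15,0,0,0,0],[45,-15,0,0,0,0],[0,0,0,0,0,0]]' 0; python3 -c "from h import *;st()"
```

```text
time: 1.7
tool_pos: [555.8, -270.1, 226.1]
tcp_rot: [-3.141, -0.002, 0.219]
contact_force: [0.3, -0.0, 0.3]
grip_width: 1.8
finger_force: 0.0
t 1.7 box xy [-16.  -50.5] z 226.1 rot-yaw [-3.141e+00 -2.000e-03  5.000e-03] F [ 0.3 -0.   0.3] w 1.8
```

```bash
python3 -m jog '[[10,-5,25,0,0,0.005],[10,-6,35,0,0,0],[0,0,35,0,0,0],[0,0,30,0,0,0],[0,0,20,0,0,0],[0,0,0,0,0,0],[0,0,0,0,0,0]]'
python3 - <<'E'
from h import *
import cv2
st()
a=bot.capture("top")[130:235,240:345,::-1];b=bot.capture("side")[150:225,210:310,::-1]
a=cv2.resize(a,(400,400),interpolation=cv2.INTER_CUBIC);b=cv2.resize(b,(400,300),interpolation=cv2.INTER_CUBIC)
c=np.zeros((400,800,3),np.uint8);c[:,:400]=a;c[:300,400:]=b;cv2.imwrite("pics/p1.png",c)
E
```

```text
time: 2.4
tool_pos: [568.9, -259.5, 82.2]
tcp_rot: [3.141, -0.0, 0.208]
contact_force: [-0.0, 0.4, 0.4]
grip_width: 0.1
finger_force: 0.0
t 2.4 box xy [ -0.8 -42.9] z 82.2 rot-yaw [ 3.141 -0.    -0.006] F [-0.   0.4  0.4] w 0.1
```

View pics/p1.png

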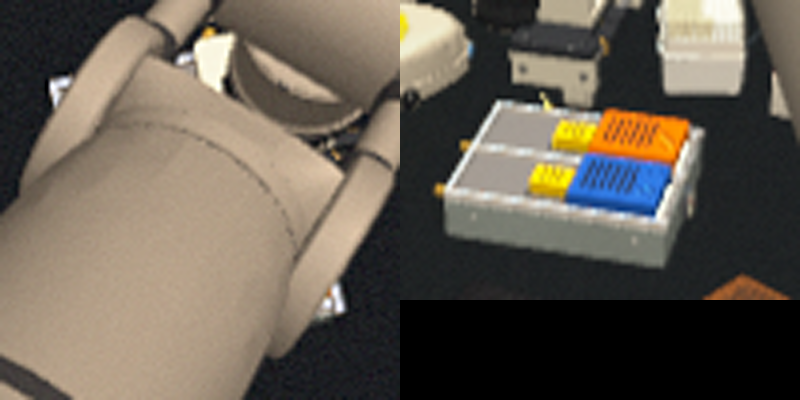

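Run:
```python
from h import *
import cv2
st()
t=bot.get_obs()["tool_pos"]; q=proj("side",[t,t+[0,0,66],t+[0,0,170]]);print(q,(q-[210,150])*4+[400,0])
cv2.imwrite("pics/s2.png",cv2.resize(bot.capture("side")[60:230,150:350,::-1],(700,595),interpolation=cv2.INTER_CUBIC))
```

```text
t 2.5 box xy [ -0.1 -43.4] z 83.5 rot-yaw [ 3.139e+00 -2.000e-03 -6.000e-03] F [-0.2  0.1  0.2] w 0.4
[[254.24494624 175.56586206]
 [254.36541322 159.53026692]
 [254.5666467  132.74368297]] [[576.97978498 102.26344822]
 [577.46165287  38.12106766]
 [578.26658682 -69.02526813]]
```

View pics/s2.png

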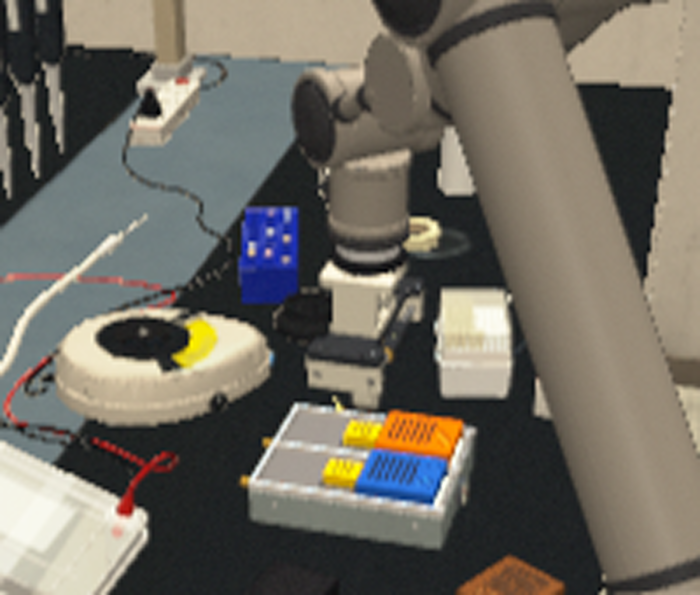

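```bash
python3 -m jog '[[5,-3,8,0,0,-0.005],[0,0,8,0,0,0],[0,0,5,0,0,0],[0,0,4,0,0,0],[0,0,4,0,0,0],[0,0,3,0,0,0],[0,0,0,0,0,0]]';python3 -c "from h import *;st()"
```

```text
time: 3.25
tool_pos: [573.2, -254.9, 49.3]
tcp_rot: [-3.142, 0.0, 0.214]
contact_force: [-0.7, 0.1, -0.4]
grip_width: 0.8
finger_force: 0.0
t 3.25 box xy [  4.3 -39.4] z 49.3 rot-yaw [-3.142  0.    -0.   ] F [-0.7  0.1 -0.4] w 0.8
```

```bash
python3 -m jog '[[0,0,2,0,0,0],[0,0,1.5,0,0,0]]';python3 -c "from h import *;st()"; python3 -m jog '[[0,0,1,0,0,0]]';python3 -c "from h import *;st()"
```

```text
time: 3.45
tool_pos: [573.4, -255.2, 46.4]
tcp_rot: [3.141, -0.0, 0.214]
contact_force: [-1.1, 1.5, 3.7]
grip_width: 0.7
finger_force: 2.0
t 3.45 box xy [  4.5 -39.7] z 46.4 rot-yaw [ 3.141e+00 -0.000e+00 -1.000e-03] F [-1.1  1.5  3.7] w 0.7
time: 3.55
tool_pos: [573.5, -255.3, 46.1]
tcp_rot: [3.141, -0.001, 0.214]
contact_force: [-4.0, 2.7, 14.3]
grip_width: 0.6
finger_force: 7.2
t 3.55 box xy [  4.5 -39.8] z 46.1 rot-yaw [ 3.141e+00 -1.000e-03 -1.000e-03] F [-4.   2.7 14.3] w 0.6
```

Run:
```python
from h import *
import cv2
cv2.imwrite("pics/s3.png",cv2.resize(bot.capture("side")[160:225,210:300,::-1],(720,520),interpolation=cv2.INTER_CUBIC))
```

```text
(no output)
```

View pics/s3.png

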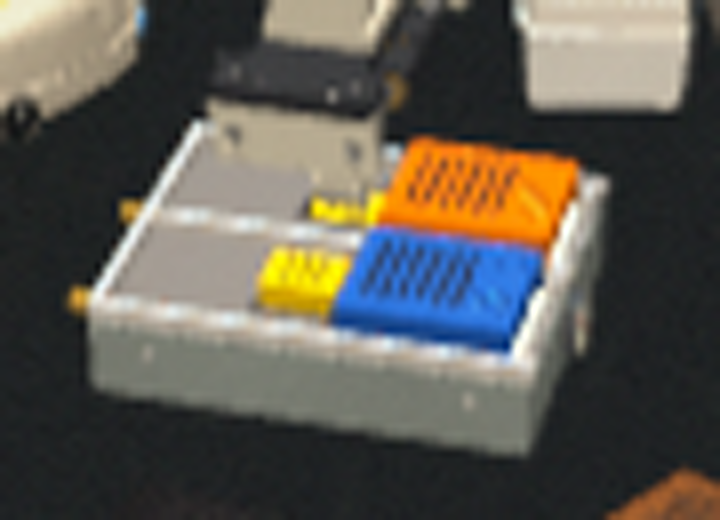

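The picture shows the finger at (345,180) on the right tab, now flush with the deck, the left tab still raised at (305,280). The position (z 46) and a 14 N reaction confirm it sits on its stop.

```bash
python3 -m jog '[[0,0,0.5,0,0,0],[0,0,0,0,0,0],[0,0,-10,0,0,0],[0,0,-20,0,0,0],[0,0,-15,0,0,0],[-30,0,0,0,0,0],[-40,0,0,0,0,0],[-35,0,0,0,0,0],[-20,0,0,0,0,0],[0,0,10,0,0,0],[0,0,0,0,0,0]]';python3 -c "from h import *;st()"
```

```text
time: 4.7
tool_pos: [451.0, -281.6, 78.9]
tcp_rot: [-3.141, 0.0, 0.213]
contact_force: [0.1, -0.0, 0.8]
grip_width: 0.5
finger_force: 0.0
t 4.7 box xy [-120.7  -39.5] z 78.9 rot-yaw [-3.141e+00  0.000e+00 -1.000e-03] F [ 0.1 -0.   0.8] w 0.5
```

```bash
python3 -m jog '[[0,0,12,0,0,0],[0,0,10,0,0,0],[0,0,1,0,0,0],[0,0,0,0,0,0]]';python3 -c "from h import *;st()"; python3 -m jog '[[4,0,0,0,0,0],[4,0,0,0,0,0],[4,0,0,0,0,0],[4,0,0,0,0,0],[4,0,0,0,0,0]]';python3 -c "from h import *;st()"
```

```text
time: 5.1
tool_pos: [451.2, -281.0, 55.9]
tcp_rot: [-3.141, 0.001, 0.214]
contact_force: [-0.4, -0.2, 0.6]
grip_width: 0.6
finger_force: 0.0
t 5.1 box xy [-120.5  -39. ] z 55.9 rot-yaw [-3.141e+00  1.000e-03  0.000e+00] F [-0.4 -0.2  0.6] w 0.6
time: 5.6
tool_pos: [470.9, -277.3, 56.9]
tcp_rot: [3.141, 0.0, 0.214]
contact_force: [-1.3, -0.7, 2.1]
grip_width: 0.5
finger_force: 1.0
t 5.6 box xy [-100.4  -39.5] z 56.9 rot-yaw [ 3.141  0.    -0.   ] F [-1.3 -0.7  2.1] w 0.5
```

```bash
python3 -m jog '[[5,0,0,0,0,0],[7,0,0,0,0,0],[7,0,0,0,0,0],[7,0,0,0,0,0],[7,0,0,0,0,0],[7,0,0,0,0,0]]';python3 -c "from h import *;st()"; python3 -m jog '[[7,0,0,0,0,0],[7,0,0,0,0,0],[7,0,0,0,0,0],[7,0,0,0,0,0],[5,0,0,0,0,0],[4,0,0,0,0,0]]';python3 -c "from h import *;st()"
```

```text
time: 6.2
tool_pos: [510.4, -268.6, 56.7]
tcp_rot: [3.142, 0.0, 0.214]
contact_force: [-1.8, -1.2, 2.2]
grip_width: 0.2
finger_force: 1.0
t 6.2 box xy [-60.  -39.4] z 56.7 rot-yaw [ 3.142  0.    -0.   ] F [-1.8 -1.2  2.2] w 0.2
time: 6.8
tool_pos: [546.3, -260.8, 56.7]
tcp_rot: [3.142, 0.0, 0.214]
contact_force: [-2.6, -0.2, 2.4]
grip_width: 0.3
finger_force: 1.1
t 6.8 box xy [-23.2 -39.4] z 56.7 rot-yaw [ 3.142  0.    -0.   ] F [-2.6 -0.2  2.4] w 0.3
```

```bash
python3 -m jog '[[4,0,0,0,0,0],[3,0,0,0,0,0],[2,0,0,0,0,0],[2,0,0,0,0,0]]';python3 -c "from h import *;st()"; python3 -m jog '[[1.5,0,0,0,0,0],[1.5,0,0,0,0,0]]';python3 -c "from h import *;st()"
```

```text
time: 7.2
tool_pos: [556.7, -258.5, 56.7]
tcp_rot: [-3.142, 0.0, 0.214]
contact_force: [-1.3, -0.8, 1.4]
grip_width: 0.4
finger_force: 0.7
t 7.2 box xy [-12.6 -39.4] z 56.7 rot-yaw [-3.142e+00  0.000e+00 -1.000e-03] F [-1.3 -0.8  1.4] w 0.4
time: 7.4
tool_pos: [559.7, -257.9, 56.7]
tcp_rot: [3.142, -0.0, 0.214]
contact_force: [-1.5, -1.3, 0.9]
grip_width: 0.8
finger_force: 0.6
t 7.4 box xy [ -9.6 -39.5] z 56.7 rot-yaw [ 3.142e+00 -0.000e+00 -1.000e-03] F [-1.5 -1.3  0.9] w 0.8
```

```bash
for i in 1 2 3; do python3 -m jog '[[1,0,0,0,0,0]]' >/dev/null;python3 -c "from h import *;st()"; done
```

```text
t 7.5 box xy [ -8.6 -39.4] z 56.7 rot-yaw [ 3.142e+00  0.000e+00 -1.000e-03] F [-1.9  0.3  1.3] w 0.7
t 7.6 box xy [ -7.6 -39.4] z 56.7 rot-yaw [-3.142e+00  0.000e+00 -1.000e-03] F [-0.9 -0.1  0.3] w 0.4
t 7.7 box xy [ -7.  -39.5] z 56.7 rot-yaw [-3.142e+00  1.000e-03 -0.000e+00] F [-4.9 -2.1  3.3] w 0.7
```

```bash
python3 -m jog '[[0.7,0,0,0,0,0]]' >/dev/null;python3 -c "from h import *;st()"; python3 -m jog '[[-3,0,0,0,0,0],[-12,0,0,0,0,0],[-15,0,0,0,0,0],[0,0,-15,0,0,0],[0,0,-35,0,0,0],[0,0,-45,0,0,0],[-40,0,-45,0,0,0],[-45,15,0,0,0,0],[-45,15,0,0,0,0],[-45,15,0,0,0,0],[-45,20,0,0,0,0],[-45,20,0,0,0,0]]'; python3 -m jog '[[-45,20,0,0,0,0],[-30,20,0,0,0,0],[0,0,0,0,0,0],[0,0,0,0,0,0]]'
python3 - <<'E'
from h import *
import cv2
st()
a=bot.capture("top")[130:235,240:345,::-1];b=bot.capture("side")[165:225,210:300,::-1]
a=cv2.resize(a,(400,400),interpolation=cv2.INTER_CUBIC);b=cv2.resize(b,(400,267),interpolation=cv2.INTER_CUBIC)
c=np.zeros((400,800,3),np.uint8);c[:,:400]=a;c[:267,400:]=b;cv2.imwrite("pics/f.png",c)
E
```

```text
t 7.8 box xy [ -7.  -39.5] z 56.7 rot-yaw [-3.141e+00  2.000e-03 -0.000e+00] F [-6.9 -2.3  3.8] w 0.5
time: 9.0
tool_pos: [298.3, -402.2, 189.5]
tcp_rot: [3.14, -0.001, 0.214]
contact_force: [-0.0, -0.7, 0.7]
grip_width: 0.3
finger_force: 0.0
time: 9.4
tool_pos: [234.5, -456.6, 189.0]
tcp_rot: [3.141, -0.001, 0.212]
contact_force: [0.6, 0.5, -0.0]
grip_width: 0.5
finger_force: 0.0
t 9.4 box xy [-369.5 -164.5] z 189.0 rot-yaw [ 3.141e+00 -1.000e-03 -3.000e-03] F [ 0.6  0.5 -0. ] w 0.5
```

View pics/f.png

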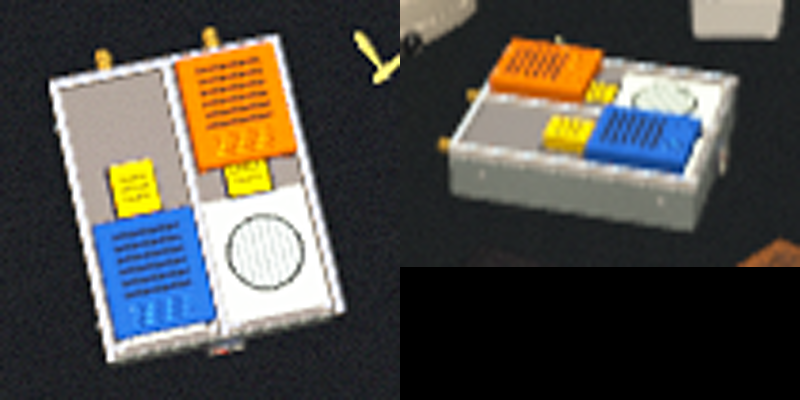

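The orange cover lies against the end stop at (228,105), its filter open at (265,250) and its tab still down at (247,178). The blue cover is still seated at (155,275).

```bash
python3 -c "from plant import bot;print(bot.close_job())"
```

```text
the job is handed in; nothing more can be done
None
```

I handed the job in: the orange cover's tab is pressed fully in, the cover rests against the end stop with its filter open, the blue cover and its tab are as they were, and no bystander was touched; the verdict was not shown.

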